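Fit the depth stop to a clamped dibber

ROBOT

A 7-joint arm with a two-finger parallel gripper is mounted at the origin on the work surface. World frame = base frame: x ahead of the robot, y to its left, z up, the work surface at z = 0. Lengths are in m, angles in rad, forces in N, time in s.
With the tool pointing down it reaches from about 0.4 to 0.85 m from the base axis. Payload 10.4 kg.
Tool frame: the origin (TCP) lies at the very end of the fingers, on their centre line; the grasp point (between the pads) lies 19 mm behind it; z points along the fingers, y is the line along which they close (so a half turn about z gives the same grasp; the last joint's range is limited). The gripper opens to 87 mm and grips with 3 to 60 N. Pads are 19 mm wide; open, the fingers measure 117 mm over their backs; the gripper's body (75 mm by 190 mm) begins 51 mm behind the grasp point.
Start: joints at [-1.139, 0.332, -0.065, 1.46, 0.022, 1.35, -0.088], TCP at [0.275, 0.561, 0.223] pointing down, gripper open.
Joint ranges: [-2.6, 2.6], [-0.5, 2.12], [-1.47, 1.34], [0.16, 2.42], [-1.27, 4.41], [0.06, 2.06], [-2.6, 2.6]. Speed limits (rad/s): [2.22, 2.22, 2.79, 2.79, 3.14, 3.14, 3.14].

INTERFACE

Orientations are given as a unit quaternion [x, y, z, w].
In Python, from bench import status, camera, order gives the robot as it stands.
- The arm moves only by the tool jog_arm, never from a script. Its argument "plan" is a list of rows, each a list of 7 numbers: the turn, a rotation vector about the tool's x, y, z in rad, then the shift along the tool's x, y, z in mm, then the opening, from -1 (shut) to 1 (fully open). A call has 1 to 12 rows; each row is the pose to reach, as a shift and turn from the pose commanded when the call began, along the tool's axes at that moment; what a row does not reach only later rows make up. A row lasts 1/10 s, in which the tool goes at most 50 mm and 8.59 degrees, less where a joint would pass 70% of its speed; a pose out of reach is approached as far as the arm can. A call with a gripper value outside its range is refused whole. The fingers move at their own pace and stop on an object; "squeeze" is the grip in N (left out, the last holds). Time passes only in rows, so rows that repeat a pose let the fingers close. It gives the time, the measured TCP pose, the force, the opening and the grip force at its end, in the units of the state.
- status.read_state(): the state, without advancing time (a new reading comes with each control period).
- camera(name): name is "scene" or "top" or "wrist"; returns a dict with "image" (384x512x3 uint8, red, green, blue), "z_map" (384x512 float32, m along the optical axis (not along the pixel's ray), 0 where there is no reading), "fx", "fy", "cx", "cy" (pixels), "world_from_camera" (4x4, takes a point from camera to world coordinates); the wrist camera has in their place "mount" (4x4, takes a point from camera to tool coordinates, whose origin is the TCP and whose axes are the flange's). Camera axes: x right, y down, z forward; pixel columns grow to the right and rows downward; lengths in m; the calibration is good to about 2 mm. A picture is of the moment at which its call begins: read the wrist's pose just before it.
- order.close_job(): hands the job in; it is judged then, once.
The state is a dict: "time": time; "joint_positions": joint angles; "joint_vel": joint speeds; "joint_torque": joint torques, N m; "ee_pos": TCP position; "eef_rot": TCP orientation; "ft_force": force on the tool from outside, world axes, zero at the start; "torque": the same for the moment, N m; "width": finger opening in m; "grip_force": force on a finger pad.
Only numpy, scipy, OpenCV 4.12 (cv2) and the standard library are available. Lean on these libraries where they do the work, as an engineer would, in place of code of your own. Each camera call takes 0.05 s, during which the arm holds its last target. There are 200 camera calls.

TASK

Set the dibber up for shallow sowing: swing the yellow hasp well clear of the dibber's point, slide the long blue spacer fully down the upright steel stem onto its shoulder, then slide the aluminium stop cup down on top of it, wide rim upward. Lower both parts with the gripper, do not let them fall down the stem, and finally swing the hasp fully back over the point. Leave the saucer, short spacer, pot, funnel and skewers where they stand.

Things in the scene. Friction and masses are not known exactly. Their poses are not given: they have to be found in the camera images.
- stand: Fixed wooden stand holding a stainless dibber point up. Origin on the bench under the stem's axis, z up. Base plate 76 mm (x) by 165 mm (y from -44 to +121), 12 mm thick. Under the steel shoulder: a 56 mm square block to height 48 mm, then a 42 mm round handle end to 58 mm. Hasp post, 18 mm in diameter, at y = +85 mm, 157 mm high.
- shoulder (a point): Centre of the steel shoulder (36 mm diameter, top 65 mm above the bench) on which the spacer must come to sit; z points up along the stem. The stem is 18 mm in diameter and straight from here to 65 mm above the shoulder, then tapers over 20 mm to the point.
- point (a point): Tip of the dibber, 150 mm above the bench, 85 mm above the shoulder, 6 mm in diameter there.
- keeper (a joint): Swing of the yellow hasp about the vertical pivot on the post, in rad: 0 = over the dibber's point (end stop), grows counter-clockwise seen from above as it swings off, to 1.9. It stays where it is left (light friction).
- keeper_pivot (a point): Point on the vertical hinge axis of the hasp, at the underside of its strap, 158 mm above the bench, 85 mm from the stem's axis. The strap is 24 mm wide, 6 mm thick (158 to 164 mm above the bench).
- keeper_knob (a point): Centre of the top face of the hasp's round upright black knob, 198 mm above the bench; knob 16 mm in diameter and 34 mm tall, standing on the strap's free end 85 mm from the hinge axis, above the point when the hasp is shut.
- spacer: Long blue plastic spacer tube standing in the saucer: 30 mm outside diameter, 21 mm bore, 50 mm tall. Origin at the centre of its underside, z up its bore.
- stop_cup: Aluminium stop cup standing on the bench, wide rim up: lower 10 mm is a 32 mm diameter hub, upper 10 mm a 45 mm diameter rim, 21 mm bore right through, 20 mm tall. Origin at the centre of its underside, z up its bore. On the seated spacer its underside is 50 mm above the shoulder.
- short_spacer: Short blue spacer, 30 mm outside diameter, 21 mm bore, 25 mm tall, standing in the saucer about 58 mm from the long one; not used. Origin at the centre of its underside.
- saucer: Terracotta saucer on the bench, 144 mm in diameter and 22 mm high, holding both spacers. Origin at the centre of its underside.
- pot: Small black plastic pot near the stop cup, 80 mm in diameter at the rim, 65 mm tall. Origin at the centre of its underside.
- funnel: Green plastic funnel standing mouth down near the stop cup, 80 mm in diameter at the bench, narrowing to a 12 mm stem, 90 mm tall. Origin at the centre of its underside.
- skewers: Bundle of bamboo skewers lying on the bench behind the stand, 200 mm long along its x, 30 mm wide and about 33 mm high at the steel spring clip in its middle. Origin at the centre of its underside.
Not all that is in view belongs to the job. Several things look just like the stop_cup: the one meant starts farthest from the robot's base.

How it is judged:
On the way, in this order (a step that is already met when the one before it is completed fails the run):
1. the hasp is swung well clear of the point (more than 0.6 rad) (value of joint keeper above 0.6 rad), for 0.2 s.
2. the long spacer sits on the shoulder, on the stem (horizontal distance between spacer and shoulder below 0.004 m and z of spacer in the frame of shoulder below 0.004 m and angle between spacer's own z axis and vertical below 0.08 rad), for 0.2 s.
3. the stop cup sits on the spacer, on the stem, rim up (all of step 2 and horizontal distance between stop_cup and shoulder below 0.004 m and z of stop_cup in the frame of shoulder between 0.044 and 0.054 m and angle between stop_cup's own z axis and vertical below 0.08 rad), for 0.2 s.
At the end, for the whole second after the job is handed in: The long spacer stands on the shoulder (within 4 mm in height and sideways), the stop cup stands rim up on top of it (underside 44 to 54 mm above the shoulder, within 4 mm sideways), both upright within 0.08 rad and at rest, and the hasp is back over the point (below 0.12 rad) (all of step 3 and value of joint keeper below 0.12 rad and linear speed of each of spacer, stop_cup below 0.02 m/s); the robot touches nothing.
It fails at once if the spacer or stop cup falls freely down the stem (faster than 0.5 m/s) ((horizontal distance between spacer and shoulder below 0.006 m and z of spacer in the frame of shoulder below 0.085 m and linear speed of spacer above 0.5 m/s) or (horizontal distance between stop_cup and shoulder below 0.006 m and z of stop_cup in the frame of shoulder below 0.085 m and linear speed of stop_cup above 0.5 m/s)).
It fails at once if the saucer, pot, funnel, short spacer or skewers is shoved more than 30 mm (distance of any of saucer, pot, funnel, short_spacer, skewers from where it was at the start of the episode above 0.03 m).
It fails at once if the pot, funnel, short spacer or saucer is tipped (angle between any of saucer, pot, funnel, short_spacer's own z axis and vertical above 0.35 rad).
It also fails if it takes over 72 s, if anything falls off the work surface, if the arm or the gripper's body presses on something with over 40 N, if the wrist force passes 120 N, or if a joint passes its speed limit or range.

## Working session

There is one attempt and no reset: what is moved stays moved. The work goes in short steps, Python scripts to look and compute and a tool call to move; the robot and the scene stay as the last step left them, time stands still between calls to the robot, and variables do not carry over. Pictures are saved under pics/ and viewed, at most 10 in all, crops included, and the job is handed in when it is done.

Besides the shell and the picture viewer there is one more tool, called after ">>>" as a command line: name --pt "numbers of a row" for each row, then --argument value for the rest. jog_arm: Moves the arm, as the interface text tells. Its arguments: {"type":"object","properties":{"plan":{"type":"array"},"squeeze":{"type":"number"}},"required":["plan"]}

```bash
mkdir -p pics; ls; cat > h.py <<'E'
import numpy as np,cv2
from scipy.spatial.transform import Rotation as R
from bench import status,camera,order
def snap(name):
    s=status.read_state(); c=camera(name)
    if name=="wrist":
        T=np.eye(4);T[:3,:3]=R.from_quat(s["eef_rot"]).as_matrix();T[:3,3]=s["ee_pos"]
        c["world_from_camera"]=T@c["mount"]
    return c
def ray(c,u,v):
    W=np.asarray(c["world_from_camera"]);d=W[:3,:3]@np.array([(u-c["cx"])/c["fx"],(v-c["cy"])/c["fy"],1.]);return W[:3,3],d
def onz(c,u,v,z):
    o,d=ray(c,u,v);return o+d*(z-o[2])/d[2]
def cloud(c):
    W=np.asarray(c["world_from_camera"]);z=c["z_map"];v,u=np.mgrid[:z.shape[0],:z.shape[1]]
    p=np.stack([(u-c["cx"])/c["fx"]*z,(v-c["cy"])/c["fy"]*z,z],-1)@W[:3,:3].T+W[:3,3];p[z==0]=np.nan;return p
def save(c,n,crop=None,k=1):
    im=c["image"][:,:,::-1]
    if crop: im=im[crop[1]:crop[3],crop[0]:crop[2]]
    cv2.imwrite("pics/"+n,cv2.resize(im,None,fx=k,fy=k,interpolation=cv2.INTER_CUBIC))
E
python3 - <<'E'
from h import *
import pickle
np.set_printoptions(precision=4,suppress=True)
s=status.read_state();print(s)
D={n:snap(n) for n in("top","scene")}
pickle.dump(D,open("d.pkl","wb"))
for n in D: print(n,D[n]["fx"],np.array(D[n]["world_from_camera"]))
im=np.hstack([D["top"]["image"],D["scene"]["image"]])
for n in D: save(D[n],n+".png",k=1.5)
E
```

```text
pics
{'time': 0.0, 'joint_positions': array([-1.1386,  0.3329, -0.0647,  1.4609,  0.0216,  1.3499, -0.0885]), 'joint_vel': array([ 0.0009,  0.0032,  0.0001, -0.0004, -0.0008,  0.0009, -0.0005]), 'joint_torque': array([ -0.001 , -62.3265,   0.0239, -38.9899,  -0.0615,   0.0398,
         0.0001]), 'ee_pos': array([0.2744, 0.5611, 0.2217]), 'eef_rot': array([ 0.2254,  0.9743, -0.0007, -0.0001]), 'ft_force': array([-0.1103,  1.0202,  0.207 ]), 'torque': array([ 0.0101,  0.0207, -0.0266]), 'grip_force': 0.0, 'width': 0.08726498188873436}
top 355.7912363293831 [[-0.0516 -0.9715  0.2313  0.3186]
 [-0.9987  0.0495 -0.0148  0.0348]
 [ 0.003  -0.2318 -0.9728  1.1161]
 [ 0.      0.      0.      1.    ]]
scene 404.5391258239057 [[-0.4782  0.6566 -0.5832  1.1336]
 [ 0.8781  0.3441 -0.3326  0.366 ]
 [-0.0177 -0.6712 -0.7411  0.8694]
 [ 0.      0.      0.      1.    ]]
```

View pics/top.png

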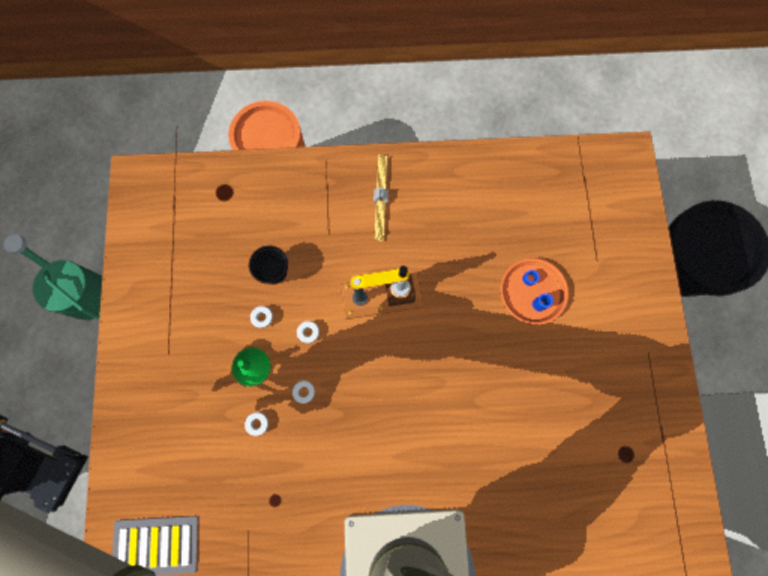

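View pics/scene.png

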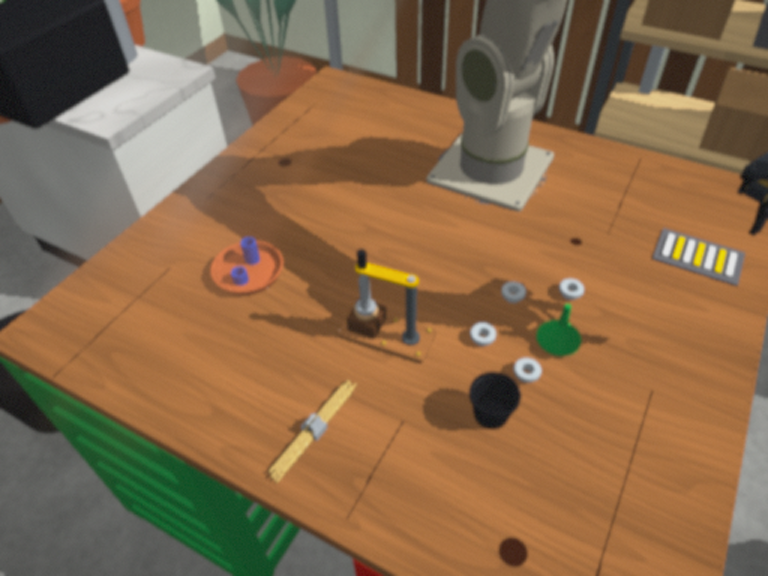

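The top picture shows the hasp strap from its pivot at (357,282) to its knob at (403,271). The saucer holds two blue tubes at (542,302) and (531,278). Scene pixel (250,250) is the taller tube, and it is nearer the robot, so the long spacer is (542,302) in top.

Four look-alikes for the stop cup (top-picture pixels): (261,317), (307,332), (303,392), (256,424). The pixel farthest from the base is (261,317), next to the pot. In the scene picture it is (528,370).

```bash
python3 - <<'E'
from h import *
import pickle
np.set_printoptions(precision=4,suppress=True)
D=pickle.load(open("d.pkl","rb"))
def comps(m,amin):
    n,l,st,ce=cv2.connectedComponentsWithStats(m.astype(np.uint8));return [(l==i,st[i,4],ce[i]) for i in range(1,n) if st[i,4]>=amin]
def tri(a,b):
    (o1,d1),(o2,d2)=a,b;A=np.stack([d1,-d2],1);t=np.linalg.lstsq(A,o2-o1,rcond=None)[0];p,q=o1+t[0]*d1,o2+t[1]*d2;return (p+q)/2,np.linalg.norm(p-q)
for n in D:
    c=D[n];P=cloud(c);h=cv2.cvtColor(c["image"],cv2.COLOR_RGB2HSV);H,S,V=[h[...,i].astype(int) for i in range(3)]
    ok=(P[...,0]>.2)&(P[...,0]<.95)&(abs(P[...,1])<.5)&(P[...,2]>-.02)&(P[...,2]<.3)
    masks=dict(blue=(H>108)&(H<135)&(S>100)&(V>60),yel=(H>22)&(H<32)&(S>170)&(V>120),grey=(S<60)&(V>85),green=(H>50)&(H<75)&(S>120),dark=(V<45))
    for k,m in masks.items():
        for mm,a,ce in comps(m&ok,15):
            p=P[mm];zt=np.nanpercentile(p[:,2],95);t=p[p[:,2]>zt-.006]
            (u0,u1)=np.percentile(t[:,0],[1,99]);(v0,v1)=np.percentile(t[:,1],[1,99])
            print(n,k,a,ce,"ztop %.3f"%zt,"topmid",np.array([(u0+u1)/2,(v0+v1)/2]),"ext",np.array([u1-u0,v1-v0]),"r %.3f"%np.hypot((u0+u1)/2,(v0+v1)/2))
# steel/ rim check
save(D["top"],"c.png",(140,150,390,300),3.2)
E
```

```text
top blue 68 [353.5294 184.6176] ztop 0.034 topmid [ 0.5648 -0.2935] ext [0.0268 0.0267] r 0.637
top blue 112 [361.4911 201.    ] ztop 0.058 topmid [ 0.5083 -0.3088] ext [0.0251 0.0282] r 0.595
top yel 253 [251.6126 185.5534] ztop 0.166 topmid [0.5453 0.0275] ext [0.0285 0.0993] r 0.546
top grey 63 [253.3968 129.3333] ztop 0.032 topmid [0.7683 0.0135] ext [0.0197 0.0137] r 0.768
top grey 93 [266.8387 191.6882] ztop 0.128 topmid [ 0.5438 -0.0169] ext [0.0045 0.0142] r 0.544
top grey 22 [238.4091 200.0909] ztop 0.021 topmid [0.5367 0.0696] ext [0.0173 0.0241] r 0.541
top grey 150 [173.8    210.7667] ztop 0.022 topmid [0.5115 0.2746] ext [0.0413 0.0408] r 0.581
top grey 152 [204.875  220.8618] ztop 0.022 topmid [0.4752 0.1787] ext [0.0408 0.0406] r 0.508
top grey 147 [201.9524 260.9796] ztop 0.023 topmid [0.3535 0.1898] ext [0.0415 0.04  ] r 0.401
top grey 168 [170.5536 282.2262] ztop 0.022 topmid [0.297  0.2844] ext [0.0403 0.0412] r 0.411
top green 497 [167.1871 244.1569] ztop 0.071 topmid [0.4102 0.2971] ext [0.0128 0.013 ] r 0.506
top dark 477 [178.9644 176.327 ] ztop 0.062 topmid [0
[... 786 characters left out ...]
xt [0.0409 0.0413] r 0.402
scene grey 41 [275.439  224.2195] ztop 0.055 topmid [0.5416 0.0757] ext [0.0019 0.0009] r 0.547
scene grey 222 [321.5766 221.7387] ztop 0.022 topmid [0.4743 0.1782] ext [0.0411 0.0414] r 0.507
scene grey 242 [351.1736 246.1405] ztop 0.023 topmid [0.511  0.2749] ext [0.0415 0.0416] r 0.580
scene grey 159 [209.9245 283.3774] ztop 0.032 topmid [0.7686 0.013 ] ext [0.0202 0.0131] r 0.769
scene green 561 [372.3048 223.4884] ztop 0.072 topmid [0.4118 0.2982] ext [0.0114 0.0097] r 0.508
scene dark 30 [240.7 172.5] ztop 0.197 topmid [ 0.5549 -0.0136] ext [0.0041 0.0061] r 0.555
scene dark 821 [329.0305 266.0853] ztop 0.063 topmid [0.6112 0.2503] ext [0.0786 0.0671] r 0.660
```

View pics/c.png

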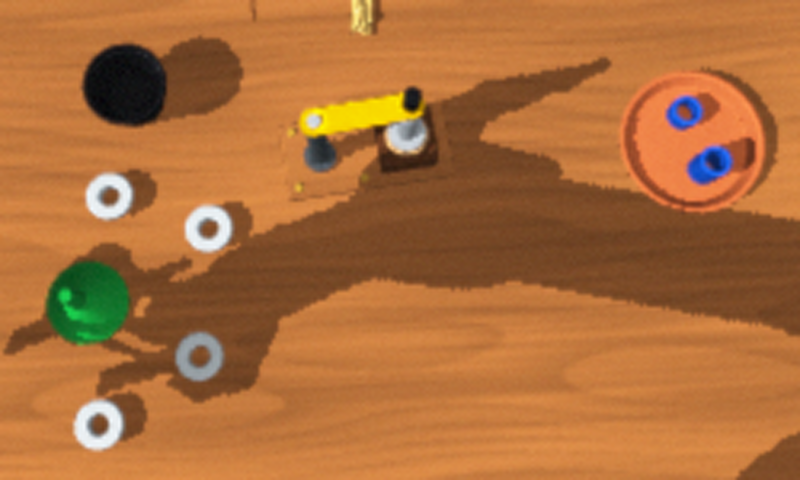

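The crop confirms the choice. The cup at crop (109,196), beside the pot, is at (0.511, 0.275), r = 0.58 against 0.51, 0.40 and 0.41 for the others. Its top is at z = 22 mm in both views. The long spacer top is at z = 58 mm at (0.509, -0.308), and the knob top is at (0.552, -0.015, 0.198). I'll move above the knob now and refine with the wrist camera.

>>> jog_arm --pt "0 0 0 -40 -32 -25 1" --pt "0 0 0 -80 -63 -28 1" --pt "0 0 0 -120 -95 -28 1" --pt "0 0 0 -160 -126 -28 1" --pt "0 0 0 -200 -158 -28 1" --pt "0 0 0 -240 -189 -28 1" --pt "0 0 0 -280 -221 -28 1" --pt "0 0 0 -320 -252 -28 1" --pt "0 0 0 -360 -284 -28 1" --pt "0 0 0 -400 -315 -28 1" --pt "0 0 0 -440 -347 -28 1" --pt "0 0 0 -460 -362 -28 1"

```text
time: 1.3
ee_pos: [0.5293, 0.0311, 0.2505]
eef_rot: [0.226, 0.974, -0.0, 0.0]
ft_force: [0.9, -0.4, -0.1]
width: 0.0872
grip_force: 0.0
```

```bash
cat >> h.py <<'E'
def go(x,y,z):
    s=status.read_state();r=R.from_quat(s["eef_rot"]);d=r.inv().apply(np.array([x,y,z])-s["ee_pos"])*1000
    return d.round(1)
E
python3 - <<'E'
from h import *
np.set_printoptions(precision=4,suppress=True)
s=status.read_state();print(s["ee_pos"],s["eef_rot"],s["joint_positions"],s["time"])
c=snap("wrist");print(c["mount"],c["fx"]);save(c,"w1.png",k=1.2)
print(go(.5525,-.015,.25))
E
```

```text
[0.5293 0.0311 0.2505] [ 0.2263  0.9741 -0.0001  0.0001] [-0.5154  0.1012  0.4009  1.6896 -0.04    1.3588  1.0065] 1.3
[[ 0.0003 -0.9684 -0.2493  0.0676]
 [ 1.      0.0002  0.0002  0.0004]
 [-0.0001 -0.2493  0.9684 -0.1627]
 [ 0.      0.      0.      1.    ]] 345.3960322138142
[-36.9 -25.8   0.6]
```

View pics/w1.png

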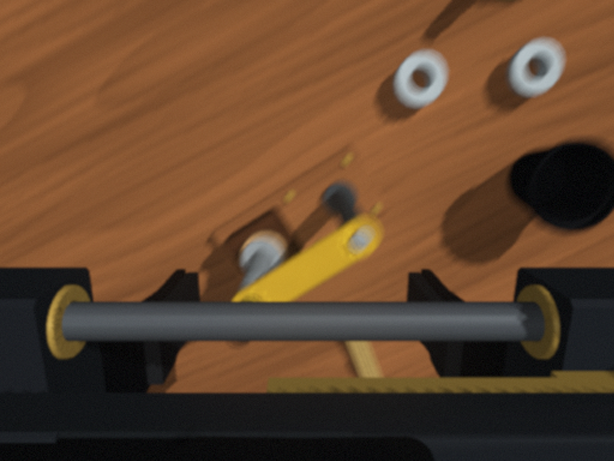

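The wrist picture shows the pivot bolt at (360,237) and the steel shoulder and stem at (262,252). The knob is hidden by the gripper bar.

```bash
python3 - <<'E'
from h import *
import pickle
from scipy.optimize import least_squares
np.set_printoptions(precision=4,suppress=True)
D=pickle.load(open("d.pkl","rb"));D["wrist"]=snap("wrist")
print("pivot",onz(D["wrist"],360/1.2,237/1.2,.166),onz(D["top"],357/1.5,282/1.5,.166),onz(D["scene"],411/1.5,282/1.5,.166))
for n,c in D.items():
    P=cloud(c);h=cv2.cvtColor(c["image"],cv2.COLOR_RGB2HSV)
    near=np.hypot(P[...,0]-.552,P[...,1]+.015)<.03
    m=near&(P[...,2]>.062)&(P[...,2]<.072)&(h[...,1]<90);p=P[m]
    if len(p)>10: print(n,len(p),"shoulder mid",(np.percentile(p,2,0)+np.percentile(p,98,0))/2,np.ptp(p,0),np.median(p[:,2]))
    for a,b in((.075,.1),(.1,.125)):
        m=near&(P[...,2]>a)&(P[...,2]<b)&(h[...,1]<90);q=P[m]
        if len(q)<8: continue
        f=least_squares(lambda x:np.hypot(q[:,0]-x[0],q[:,1]-x[1])-.009,[.552,-.015],loss="soft_l1",f_scale=.001)
        print(n,a,len(q),"stem",f.x,np.abs(f.fun).mean())
    P2=P[near&(P[...,2]>.19)&(P[...,2]<.21)]
    if len(P2): print(n,"knob top",np.median(P2,0),np.ptp(P2,0))
print(go(.552,-.0145,.25))
E
```

```text
pivot [0.5455 0.057  0.166 ] [0.5394 0.0661 0.166 ] [0.5472 0.0717 0.166 ]
top 56 shoulder mid [ 0.5456 -0.0164  0.0655] [0.0258 0.0337 0.0089] 0.06518553403133576
top 0.075 11 stem [ 0.5503 -0.0167] 0.000203995153741685
top 0.1 10 stem [ 0.5501 -0.0168] 0.0002364093717903193
top knob top [ 0.5499 -0.016   0.197 ] [0.0144 0.0137 0.0102]
scene 82 shoulder mid [ 0.5504 -0.0163  0.0666] [0.0364 0.0348 0.0095] 0.06531061783706066
scene 0.075 45 stem [ 0.5485 -0.0171] 0.0006421224365610666
scene 0.1 49 stem [ 0.5483 -0.0173] 0.0007978415152891182
scene knob top [ 0.5528 -0.0162  0.1974] [0.016  0.0148 0.0097]
wrist 461 shoulder mid [ 0.5479 -0.0164  0.0662] [0.0289 0.0348 0.0092] 0.06546066213413892
wrist 0.075 123 stem [ 0.5518 -0.0167] 0.00013974580786541845
wrist 0.1 142 stem [ 0.5518 -0.0167] 0.00017049203127225755
[-38.6 -28.    0.4]
```

>>> jog_arm --pt "0 0 0 -20 -16 0 0" --pt "0 0 0 -40 -33 0 0" --pt "0 0 0 -40 -33 20 -0.2" --pt "0 0 0 -40 -33 45 -0.2" --pt "0 0 0 -40 -33 65 -0.2" --pt "0 0 0 -40 -33 77 -0.2" --pt "0 0 0 -40 -33 77 -0.8" --pt "0 0 0 -40 -33 77 -0.9" --pt "0 0 0 -40 -33 77 -1" --pt "0 0 0 -40 -33 77 -1" --pt "0 0 0 -40 -33 77 -1" --pt "0 0 0 -40 -33 77 -1" --squeeze 6

```text
time: 2.6
ee_pos: [0.5508, -0.0152, 0.1746]
eef_rot: [0.226, 0.974, -0.001, 0.001]
ft_force: [0.7, -6.1, 1.8]
width: 0.0154
grip_force: 6.0
```

```bash
python3 - <<'E'
from h import *
s=status.read_state();print({k:s[k] for k in("ee_pos","eef_rot","width","grip_force","ft_force","time")})
r=R.from_quat(s["eef_rot"]);k=s["ee_pos"][:2]
st=np.array([.551,-.0167])
th0=np.arctan2(.552-.5425,-(-.0167-.0675))  # strap lean
for base in(np.radians(-8),np.radians(-6)):
  pv=st-.085*np.array([-np.sin(base),-np.cos(base)])
  print("pivot",pv)
  for t in np.arange(.15,1.66,.15):
    a=np.array([st-pv]).T;c,sn=np.cos(t),np.sin(t);p=pv+(np.array([[c,-sn],[sn,c]])@a).T[0]
    print(round(t,2),(r.inv().apply([*(p-st),0])*1000).round(0)[:2],end=" ")
  print()
E
```

```text
{'ee_pos': array([ 0.55078609, -0.01517035,  0.17462561]), 'eef_rot': array([ 2.26363301e-01,  9.74041991e-01, -7.43926151e-04,  1.14157711e-03]), 'width': 0.015402332234740655, 'grip_force': 5.999291958287358, 'ft_force': array([ 0.73018221, -6.0734343 ,  1.84837607]), 'time': 2.6}
pivot [0.53917029 0.06747279]
0.15 [-10.   8.] 0.3 [-19.  17.] 0.45 [-26.  28.] 0.6 [-31.  39.] 0.75 [-35.  51.] 0.9 [-37.  64.] 1.05 [-37.  77.] 1.2 [-35.  89.] 1.35 [-31. 102.] 1.5 [-26. 113.] 1.65 [-19. 123.] 
pivot [0.54211508 0.06783436]
0.15 [-10.   8.] 0.3 [-19.  17.] 0.45 [-27.  27.] 0.6 [-33.  38.] 0.75 [-37.  50.] 0.9 [-39.  63.] 1.05 [-40.  75.] 1.2 [-38.  88.] 1.35 [-35. 100.] 1.5 [-30. 112.] 1.65 [-23. 123.]
```

>>> jog_arm --pt "0 0 0 -10 8 0 -1" --pt "0 0 0 -19 17 0 -1" --pt "0 0 0 -27 27 0 -1" --pt "0 0 0 -32 38 0 -1" --pt "0 0 0 -36 51 0 -1" --pt "0 0 0 -38 63 0 -1" --pt "0 0 0 -38 76 0 -1" --pt "0 0 0 -37 88 0 -1" --pt "0 0 0 -33 101 0 -1" --pt "0 0 0 -28 112 0 -1" --pt "0 0 0 -21 123 0 -1" --pt "0 0 0 -21 123 0 -1"

```text
time: 3.8
ee_pos: [0.6225, 0.0916, 0.1735]
eef_rot: [0.224, 0.975, 0.001, -0.0]
ft_force: [1.7, 1.8, 1.3]
width: 0.0155
grip_force: 6.0
```

>>> jog_arm --pt "0 0 0 0 0 0 -0.5" --pt "0 0 0 0 0 0 -0.3" --pt "0 0 0 0 0 -30 -0.3" --pt "0 0 0 0 0 -60 -0.3" --pt "0 0 0 0 0 -75 0" --pt "0 0 0 0 0 -75 0.2"

```text
time: 4.4
ee_pos: [0.624, 0.0878, 0.2505]
eef_rot: [0.226, 0.974, 0.001, 0.001]
ft_force: [0.5, -0.1, 0.2]
width: 0.0395
grip_force: 0.0
```

```bash
python3 - <<'E'
from h import *
np.set_printoptions(precision=4,suppress=True)
s=status.read_state();print(s["ee_pos"],s["eef_rot"],s["time"])
c=snap("scene");save(c,"s2.png",(100,100,400,300),2)
P=cloud(c);h=cv2.cvtColor(c["image"],cv2.COLOR_RGB2HSV)
y=P[(h[...,0]>22)&(h[...,0]<32)&(h[...,1]>170)&(P[...,2]>.15)];print(len(y),y.min(0),y.max(0))
print("to spacer",go(.509,-.308,.25))
E
```

```text
[0.624  0.0878 0.2505] [0.2259 0.9742 0.0008 0.0015] 4.4
172 [0.5633 0.0664 0.1593] [0.693  0.1491 0.3244]
to spacer [ -71.5 -405.8   -1.7]
```

View pics/s2.png

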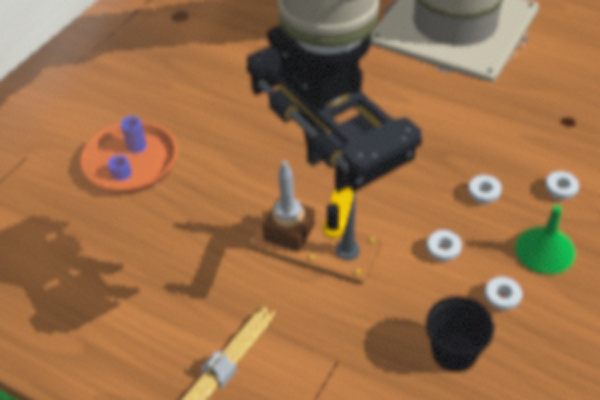

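The hasp now stands open at about 1.6 rad, with the strap at crop (338,212). The dibber point is bare at crop (286,170).

>>> jog_arm --pt "0 0 0 -13 -40 0 0.4" --pt "0 0 0 -26 -81 0 0.4" --pt "0 0 0 -39 -122 0 0.4" --pt "0 0 0 -52 -162 0 0.4" --pt "0 0 0 -65 -203 5 0.4" --pt "0 0 0 -79 -243 10 0.4" --pt "0 0 0 -92 -284 15 0.4" --pt "0 0 0 -105 -324 20 0.4" --pt "0 0 0 -118 -365 25 0.4" --pt "0 0 0 -131 -405 30 0.4" --pt "0 0 0 -131 -405 30 0.4" --pt "0 0 0 -131 -405 30 0.4"

```text
time: 5.65
ee_pos: [0.5615, -0.334, 0.2163]
eef_rot: [0.227, 0.974, 0.0, -0.002]
ft_force: [-0.6, 0.9, -1.0]
width: 0.061
grip_force: 0.0
```

```bash
python3 - <<'E'
from h import *
from scipy.optimize import least_squares
np.set_printoptions(precision=4,suppress=True)
s=status.read_state();print(s["ee_pos"],s["eef_rot"],s["time"])
for n in("wrist","top","scene"):
    c=snap(n);P=cloud(c);h=cv2.cvtColor(c["image"],cv2.COLOR_RGB2HSV)
    m=(h[...,0]>105)&(h[...,0]<135)&(h[...,1]>100)&(np.hypot(P[...,0]-.509,P[...,1]+.308)<.03)
    p=P[m];
    if len(p)<10: print(n,len(p));continue
    zt=np.nanpercentile(p[:,2],97);q=p[(p[:,2]<zt-.006)&(p[:,2]>.015)]
    t=p[p[:,2]>zt-.004]
    print(n,"ztop",zt,"topmid",(t.min(0)+t.max(0))/2,np.ptp(t,0))
    q=q[np.hypot(*(q[:,:2]-(t.min(0)+t.max(0))[:2]/2).T)>.012]
    if len(q)>8:
        f=least_squares(lambda x:np.hypot(q[:,0]-x[0],q[:,1]-x[1])-.015,[.509,-.308],loss="soft_l1",f_scale=.001);print("  wall",f.x,abs(f.fun).mean(),len(q))
    if n=="wrist": save(c,"w2.png",k=1.2)
E
```

```text
[ 0.5615 -0.334   0.2163] [ 0.2268  0.9739  0.0001 -0.0015] 5.65
wrist ztop 0.05871610823463694 topmid [ 0.5108 -0.309   0.0575] [0.0281 0.0288 0.0045]
top ztop 0.05779788720226044 topmid [ 0.5085 -0.308   0.0561] [0.0257 0.0302 0.0046]
  wall [ 0.509  -0.3089] 0.0008032966057560804 39
scene ztop 0.057270705335856244 topmid [ 0.5114 -0.307   0.0566] [0.0187 0.0251 0.0046]
  wall [ 0.5128 -0.3088] 0.0007407707002985603 19
```

View pics/w2.png

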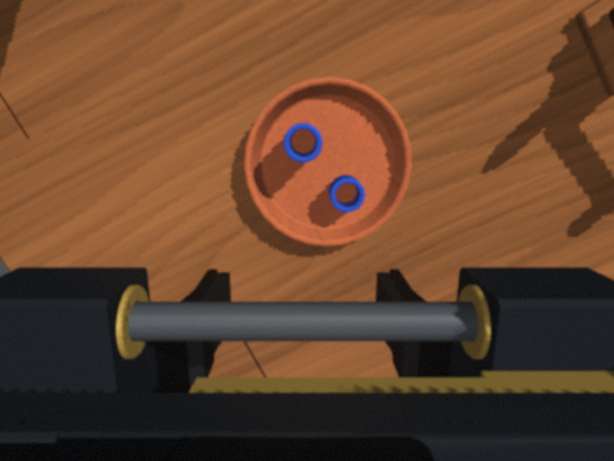

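The wrist picture shows the long spacer at (303,142) and the short one at (347,193). The long one measures (0.511, -0.309) with its top at 0.058 in three views.

>>> jog_arm --pt "0 0 0 28 0 20 0.4" --pt "0 0 0 56 0 60 0.4" --pt "0 0 0 57 0 100 0.4" --pt "0 0 0 57 0 130 0.4" --pt "0 0 0 57 0 130 0.4" --pt "0 0 0 57 0 130 0.4"

```text
time: 6.4
ee_pos: [0.5123, -0.3074, 0.0893]
eef_rot: [0.225, 0.974, 0.0, 0.0]
ft_force: [-0.2, 0.1, 1.2]
width: 0.0607
grip_force: 0.0
```

```bash
python3 - <<'E'
from h import *
s=status.read_state();print(s["ee_pos"],s["eef_rot"],s["ft_force"]);print(go(.5108,-.3088,.033))
E
```

```text
[ 0.51227635 -0.30740507  0.08926607] [2.24786106e-01 9.74408131e-01 2.83620061e-05 2.07879958e-05] [-0.16944465  0.07040976  1.16139023]
[ 0.7 -1.9 56.3]
```

>>> jog_arm --pt "0 0 0 1 -2 25 0.4" --pt "0 0 0 1 -2 45 0.4" --pt "0 0 0 1 -2 56 0.4" --pt "0 0 0 1 -2 56 0.4" --pt "0 0 0 1 -2 56 0" --pt "0 0 0 1 -2 56 -0.3" --pt "0 0 0 1 -2 56 -0.5" --pt "0 0 0 1 -2 56 -0.6" --pt "0 0 0 1 -2 56 -0.8" --pt "0 0 0 1 -2 56 -0.8" --pt "0 0 0 1 -2 56 -0.8" --squeeze 15

```text
time: 7.5
ee_pos: [0.5101, -0.3095, 0.0328]
eef_rot: [0.225, 0.974, 0.0, 0.0]
ft_force: [-0.1, 0.9, 4.1]
width: 0.0294
grip_force: 15.0
```

>>> jog_arm --pt "0 0 0 0 0 -12 -0.8" --pt "0 0 0 0 0 -40 -0.8" --pt "0 0 0 0 0 -75 -0.8" --pt "0 0 0 0 0 -110 -0.8" --pt "0 0 0 0 0 -145 -0.8" --pt "0 0 0 0 0 -168 -0.8" --pt "0 0 0 0 0 -175 -0.8" --pt "0 0 0 0 0 -175 -0.8"

```text
time: 8.3
ee_pos: [0.5101, -0.3096, 0.2084]
eef_rot: [0.225, 0.974, 0.0, 0.001]
ft_force: [0.7, -0.3, -1.0]
width: 0.0291
grip_force: 15.0
```

>>> jog_arm --pt "0 0 0.1 7 22 0 -0.8" --pt "0 0 0.2 15 46 0 -0.8" --pt "0 0 0.3 23 71 0 -0.8" --pt "0 0 0.4 31 96 0 -0.8" --pt "0 0 0.5 39 120 0 -0.8" --pt "0 0 0.6 47 144 0 -0.8" --pt "0 0 0.7 55 168 0 -0.8" --pt "0 0 0.8 63 193 0 -0.8" --pt "0 0 0.9 71 217 0 -0.8" --pt "0 0 0.98 77 236 0 -0.8" --pt "0 0 0.98 80 245 0 -0.8" --pt "0 0 0.98 80 245 0 -0.8"

```text
time: 9.5
ee_pos: [0.5452, -0.053, 0.2064]
eef_rot: [0.656, 0.755, -0.001, -0.001]
ft_force: [-0.6, -0.7, -1.1]
width: 0.0294
grip_force: 15.0
```

```bash
cat > look.py <<'E'
from h import *
from scipy.optimize import least_squares
np.set_printoptions(precision=4,suppress=True)
def stem(c,h,P,z0=.07,z1=.128):
    m=(np.hypot(P[...,0]-.551,P[...,1]+.0167)<.016)&(P[...,2]>z0)&(P[...,2]<z1)&(h[...,1]<90);q=P[m]
    if len(q)<10: return None
    f=least_squares(lambda x:np.hypot(q[:,0]-x[0],q[:,1]-x[1])-.009,[.551,-.0167],loss="soft_l1",f_scale=.001);return f.x,abs(f.fun).mean(),len(q)
def tube(c,h,P,e):
    m=(h[...,0]>105)&(h[...,0]<135)&(h[...,1]>100)&(np.hypot(P[...,0]-e[0],P[...,1]-e[1])<.04);q=P[m]
    if len(q)<10: return None
    zb=np.nanpercentile(q[:,2],[3,97])
    f=least_squares(lambda x:np.hypot(q[:,0]-x[0]-x[2]*(q[:,2]-zb[0]),q[:,1]-x[1]-x[3]*(q[:,2]-zb[0]))-.015,[e[0],e[1],0,0],loss="soft_l1",f_scale=.001);return f.x,abs(f.fun).mean(),len(q),zb
if __name__=="__main__":
    s=status.read_state();e=s["ee_pos"];print(e,s["eef_rot"],s["width"],s["grip_force"],s["joint_positions"],s["time"])
    for n in("wrist","top","scene"):
        c=snap(n);P=cloud(c);h=cv2.cvtColor(c["image"],cv2.COLOR_RGB2HSV)
        print(n,"stem",stem(c,h,P),"tube",tube(c,h,P,e))
        if n=="scene":save(c,"s3.png",(150,80,350,230),3)
    print(go(.551,-.0167,.205))
E
python3 look.py
```

```text
[ 0.5452 -0.053   0.2064] [ 0.6557  0.755  -0.0006 -0.0007] 0.02939376285175444 15.00024902416044 [-0.4923  0.1813  0.573   1.7166 -0.1022  1.2755  0.2438] 9.5
wrist stem (array([ 0.5519, -0.0169]), np.float64(5.281882003627878e-05), 144) tube (array([ 0.5459, -0.0535, -0.0067,  0.0203]), np.float64(0.0017010401840459283), 2772, array([0.1853, 0.2887]))
top stem (array([ 0.5503, -0.0166]), np.float64(0.0003165029727414979), 25) tube None
scene stem (array([ 0.5481, -0.0172]), np.float64(0.0007624943811087449), 103) tube (array([ 0.5414, -0.056 ,  0.1674, -0.0079]), np.float64(0.0019407068960029554), 132, array([0.1859, 0.233 ]))
[37.8 11.   2.2]
```

View pics/s3.png

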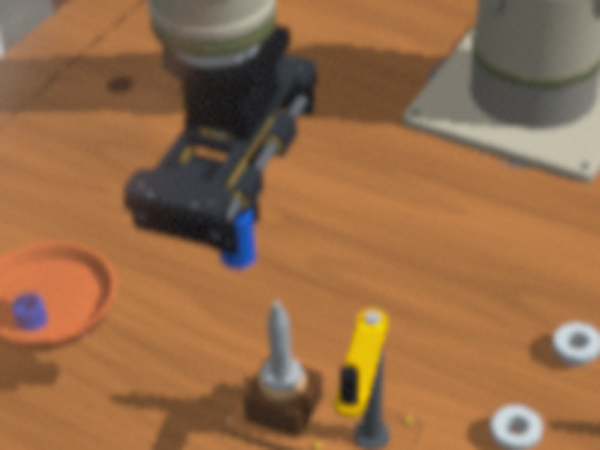

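The scene crop shows the tube held upright at (238,240), short of the stem tip at (278,305). The hasp is clear at (360,360).

>>> jog_arm --pt "0 0 0 12 4 0 -0.8" --pt "0 0 0 24 8 0 -0.8" --pt "0 0 0 35 11 0 -0.8" --pt "0 0 0 35 11 10 -0.8" --pt "0 0 0 35 11 20 -0.8" --pt "0 0 0 35 11 20 -0.8" --pt "0 0 0 35 11 20 -0.8"

```text
time: 10.35
ee_pos: [0.5514, -0.0186, 0.1871]
eef_rot: [0.658, 0.753, -0.0, -0.0]
ft_force: [0.8, 0.7, -0.3]
width: 0.0296
grip_force: 15.0
```

```bash
sed -i 's/s3.png/s4.png/' look.py; python3 look.py
```

```text
[ 0.5514 -0.0186  0.1871] [ 0.6577  0.7532 -0.0004 -0.0002] 0.029612006181553453 14.999960699788062 [-0.5288  0.2047  0.5485  1.7322 -0.1121  1.237   0.1825] 10.35
wrist stem (array([ 0.5519, -0.0168]), np.float64(0.0001031617862002349), 393) tube (array([ 0.5525, -0.0193, -0.0265,  0.027 ]), np.float64(0.0018386578459696171), 2813, array([0.1656, 0.2701]))
top stem None tube None
scene stem (array([ 0.5482, -0.0171]), np.float64(0.0008116836778411087), 103) tube (array([ 0.5472, -0.0188,  0.2037, -0.0226]), np.float64(0.0015949573438558582), 110, array([0.165 , 0.2126]))
[  1.8  -0.7 -17.2]
```

>>> jog_arm --pt "0 0 0 2 0 3 -0.8" --pt "0 0 0 2 0 6 -0.8" --pt "0 0 0 2 0 12 -0.8" --pt "0 0 0 2 0 18 -0.8" --pt "0 0 0 2 0 24 -0.8" --pt "0 0 0 2 0 28 -0.8" --pt "0 0 0 2 0 28 -0.8"

```text
time: 11.2
ee_pos: [0.5511, -0.016, 0.1587]
eef_rot: [0.657, 0.754, -0.0, -0.0]
ft_force: [0.5, 0.8, 0.3]
width: 0.0293
grip_force: 15.0
```

>>> jog_arm --pt "0 0 0 -0.5 0 3 -0.8" --pt "0 0 0 -0.5 0 6 -0.8" --pt "0 0 0 -0.5 0 9 -0.8" --pt "0 0 0 -0.5 0 12 -0.8" --pt "0 0 0 -0.5 0 15 -0.8" --pt "0 0 0 -0.5 0 15 -0.8"

```text
time: 11.8
ee_pos: [0.5514, -0.0165, 0.144]
eef_rot: [0.657, 0.754, -0.0, -0.0]
ft_force: [0.6, 0.4, -0.8]
width: 0.0292
grip_force: 15.0
```

No contact force, so it is threading cleanly.

>>> jog_arm --pt "0 0 0 0 0 5 -0.8" --pt "0 0 0 0 0 10 -0.8" --pt "0 0 0 0 0 15 -0.8" --pt "0 0 0 0 0 20 -0.8" --pt "0 0 0 0 0 25 -0.8" --pt "0 0 0 0 0 30 -0.8" --pt "0 0 0 0 0 35 -0.8" --pt "0 0 0 0 0 40 -0.8" --pt "0 0 0 0 0 44 -0.8" --pt "0 0 0 0 0 47 -0.8" --pt "0 0 0 0 0 49 -0.8" --pt "0 0 0 0 0 49 -0.8"

```text
time: 13.0
ee_pos: [0.5515, -0.0165, 0.0953]
eef_rot: [0.657, 0.754, -0.0, -0.0]
ft_force: [-0.1, 0.5, -0.8]
width: 0.0292
grip_force: 15.0
```

>>> jog_arm --pt "0 0 0 0 0 2 -0.8" --pt "0 0 0 0 0 4 -0.8" --pt "0 0 0 0 0 5 -0.8" --pt "0 0 0 0 0 5 -0.8"

```text
time: 13.4
ee_pos: [0.5516, -0.0165, 0.0908]
eef_rot: [0.657, 0.754, 0.0, -0.0]
ft_force: [-1.5, 0.0, 3.1]
width: 0.0296
grip_force: 15.0
```

>>> jog_arm --pt "0 0 0 0 0 1 -0.8" --pt "0 0 0 0 0 1 -0.8"

```text
time: 13.6
ee_pos: [0.5517, -0.0165, 0.0907]
eef_rot: [0.657, 0.753, 0.0, -0.0]
ft_force: [-6.1, 0.1, 14.4]
width: 0.0291
grip_force: 15.0
```

>>> jog_arm --pt "0 0 0 0 0 0 -0.2" --pt "0 0 0 0 0 0 0.1" --pt "0 0 0 0 0 0 0.1" --pt "0 0 0 0 0 0 0.1" --pt "0 0 0 0 0 -20 0.1" --pt "0 0 0 0 0 -50 0.1" --pt "0 0 0 0 0 -90 0.1" --pt "0 0 0 0 0 -125 0.1" --pt "0 0 0 -25 0 -125 0.1" --pt "0 0 0 -60 0 -125 0.1" --pt "0 0 0 -60 0 -125 0.1"

```text
time: 14.7
ee_pos: [0.5595, -0.0812, 0.2149]
eef_rot: [0.66, 0.752, -0.001, 0.001]
ft_force: [1.0, -0.1, 0.0]
width: 0.0479
grip_force: 0.0
```

```bash
cat > look2.py <<'E'
from look import *
s=status.read_state();e=s["ee_pos"];print(e,s["eef_rot"],s["time"])
for n in("wrist","top","scene"):
    c=snap(n);P=cloud(c);h=cv2.cvtColor(c["image"],cv2.COLOR_RGB2HSV)
    t=tube(c,h,P,[.551,-.0167]);print(n,"stem",stem(c,h,P,.118,.13),"tube",t)
    m=(h[...,1]<70)&(h[...,2]>80)&(np.hypot(P[...,0]-.511,P[...,1]-.275)<.03)&(P[...,2]>.016);p=P[m]
    if len(p)>10: print("  cup",(np.percentile(p,1,0)+np.percentile(p,99,0))/2,np.ptp(p,0))
E
python3 look2.py
```

```text
[ 0.5595 -0.0812  0.2149] [ 0.6597  0.7515 -0.0005  0.001 ] 14.7
wrist stem None tube (array([ 0.551 , -0.0157,  0.05  , -0.1028]), np.float64(0.0027589395655936108), 664, array([0.0997, 0.1306]))
top stem None tube (array([ 0.5529, -0.0167, -0.0297,  0.0019]), np.float64(0.0024657087317244367), 78, array([0.047 , 0.1183]))
  cup [0.5115 0.2746 0.0204] [0.0416 0.0422 0.0099]
scene stem (array([ 0.5484, -0.0171]), np.float64(0.0007718984233923447), 20) tube (array([ 0.5481, -0.0171, -0.0028, -0.002 ]), np.float64(0.001282820836559827), 145, array([0.0674, 0.1161]))
  cup [0.5102 0.2745 0.0203] [0.0443 0.0432 0.0088]
```

The spacer is seated: the scene view gives z 0.067 to 0.116, coaxial with the stem. Next is the cup.

>>> jog_arm --pt "0 0 -0.1 28 4 -10 0.2" --pt "0 0 -0.2 58 9 -15 0.4" --pt "0 0 -0.3 90 14 -15 0.6" --pt "0 0 -0.4 120 19 -15 0.8" --pt "0 0 -0.5 150 23 -15 0.8" --pt "0 0 -0.6 180 28 -15 0.8" --pt "0 0 -0.7 210 33 -15 0.8" --pt "0 0 -0.8 240 38 -15 0.8" --pt "0 0 -0.9 270 42 -15 0.8" --pt "0 0 -1.0 300 47 -15 0.8" --pt "0 0 -1.12 325 51 -15 0.8" --pt "0 0 -1.12 333 52 -15 0.8"

```text
time: 16.05
ee_pos: [0.5644, 0.2655, 0.2289]
eef_rot: [0.153, 0.988, 0.0, -0.001]
ft_force: [-0.8, -0.2, -0.3]
width: 0.0783
grip_force: 0.0
```

>>> jog_arm --pt "0 0 0 0 0 0 0.8" --pt "0 0 0 0 0 0 0.8"

```text
time: 16.25
ee_pos: [0.5662, 0.2597, 0.2295]
eef_rot: [0.159, 0.987, -0.0, 0.0]
ft_force: [0.9, -1.1, -0.1]
width: 0.0785
grip_force: 0.0
```

```bash
cat > cup.py <<'E'
from h import *
import sys
np.set_printoptions(precision=4,suppress=True)
s=status.read_state();e=s["ee_pos"];print(e,s["eef_rot"],s["joint_positions"],s["time"])
c=snap("wrist");P=cloud(c);h=cv2.cvtColor(c["image"],cv2.COLOR_RGB2HSV)
m=(h[...,1]<90)&(h[...,2]>70)&(np.hypot(P[...,0]-.511,P[...,1]-.275)<.035)&(P[...,2]>.012);p=P[m]
print(len(p),(np.percentile(p,1,0)+np.percentile(p,99,0))/2,np.ptp(p,0),np.median(p[:,2]))
k,_=cv2.findContours(m.astype(np.uint8),cv2.RETR_EXTERNAL,cv2.CHAIN_APPROX_NONE);k=max(k,key=cv2.contourArea);el=cv2.fitEllipse(k);q=onz(c,*el[0],.02);print(el,q)
print("go",go(q[0],q[1],.004));save(c,"w5.png",k=1.2)
E
python3 cup.py
```

```text
[0.5662 0.2597 0.2295] [ 0.1585  0.9874 -0.0004  0.0001] [-0.7215  0.3253  0.2786  1.4719 -0.0894  1.3573  0.8145] 16.25
5902 [0.5191 0.2691 0.1688] [0.0552 0.0526 0.3054] 0.31668193703121666
((239.95684814453125, 266.83251953125), (26.69356918334961, 248.02426147460938), 90.04096984863281) [0.672  0.2099 0.02  ]
go [-115.6  -13.8  225.7]
```

View pics/w5.png

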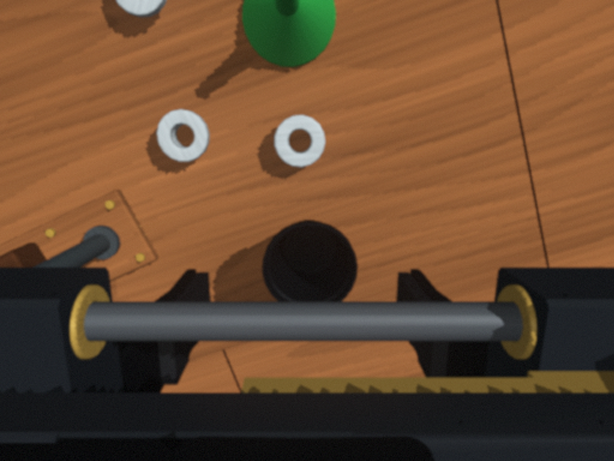

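The wrist picture shows the target cup at (300,140), between the pot at (310,263) and the funnel at (288,20). My mask had picked up the gripper, so I'm limiting its height.

```bash
sed -i 's/&(P\[...,2\]>.012)/\&(P[...,2]>.012)\&(P[...,2]<.05)/; s/;save.*//' cup.py; python3 cup.py
```

```text
[0.5664 0.2593 0.2296] [ 0.1587  0.9873 -0.0003  0.0002] [-0.7211  0.3251  0.2789  1.4719 -0.0894  1.3573  0.815 ] 16.3
1118 [0.5126 0.2745 0.0199] [0.0442 0.0441 0.0095] 0.020268341706632165
((249.73045349121094, 116.59994506835938), (41.240753173828125, 42.13897705078125), 178.60693359375) [0.5122 0.2746 0.02  ]
go [ 56.5  -2.4 225.8]
```

>>> jog_arm --pt "0 0 0 28 -1 10 0.8" --pt "0 0 0 56 -2 30 0.8" --pt "0 0 0 56 -2 70 0.8" --pt "0 0 0 56 -2 110 0.8" --pt "0 0 0 56 -2 150 0.8" --pt "0 0 0 56 -2 180 0.8" --pt "0 0 0 56 -2 190 0.8" --pt "0 0 0 56 -2 190 0.8" --pt "0 0 0 56 -2 190 0.8"

```text
time: 17.25
ee_pos: [0.5134, 0.2765, 0.0413]
eef_rot: [0.157, 0.988, 0.001, 0.001]
ft_force: [0.3, 1.1, 0.7]
width: 0.0787
grip_force: 0.0
```

```bash
python3 - <<'E'
from h import *
s=status.read_state();print(s["ee_pos"],s["eef_rot"],s["ft_force"]);print(go(.5123,.2746,.005))
E
```

```text
[0.51337548 0.27653142 0.04125722] [1.57274076e-01 9.87554354e-01 7.31337850e-04 8.53495926e-04] [0.33506024 1.09597633 0.7305261 ]
[ 0.5 -2.2 36.3]
```

>>> jog_arm --pt "0 0 0 0.5 -2 15 0.8" --pt "0 0 0 0.5 -2 28 0.8" --pt "0 0 0 0.5 -2 36 0.8" --pt "0 0 0 0.5 -2 36 0.6" --pt "0 0 0 0.5 -2 36 0.4" --pt "0 0 0 0.5 -2 36 0.2" --pt "0 0 0 0.5 -2 36 0" --pt "0 0 0 0.5 -2 36 -0.3" --pt "0 0 0 0.5 -2 36 -0.4" --pt "0 0 0 0.5 -2 36 -0.4" --pt "0 0 0 0.5 -2 36 -0.4" --squeeze 20

```text
time: 18.35
ee_pos: [0.5113, 0.2749, 0.0039]
eef_rot: [0.157, 0.988, 0.0, 0.0]
ft_force: [-0.6, -0.8, 4.2]
width: 0.0443
grip_force: 20.0
```

>>> jog_arm --pt "0 0 0 0 0 -10 -0.4" --pt "0 0 0 0 0 -35 -0.4" --pt "0 0 0 0 0 -70 -0.4" --pt "0 0 0 0 0 -110 -0.4" --pt "0 0 0 0 0 -150 -0.4" --pt "0 0 0 0 0 -190 -0.4" --pt "0 0 0 0 0 -220 -0.4" --pt "0 0 0 0 0 -230 -0.4" --pt "0 0 0 0 0 -230 -0.4"

```text
time: 19.25
ee_pos: [0.5116, 0.2749, 0.2348]
eef_rot: [0.157, 0.988, 0.001, 0.001]
ft_force: [-0.6, 0.2, -0.8]
width: 0.0446
grip_force: 20.0
```

>>> jog_arm --pt "0 0 0.1 -10 -21 0 -0.4" --pt "0 0 0.2 -21 -43 0 -0.4" --pt "0 0 0.3 -33 -67 0 -0.4" --pt "0 0 0.4 -45 -92 0 -0.4" --pt "0 0 0.5 -57 -117 0 -0.4" --pt "0 0 0.6 -69 -142 0 -0.4" --pt "0 0 0.7 -81 -167 0 -0.4" --pt "0 0 0.8 -93 -192 0 -0.4" --pt "0 0 0.9 -105 -216 0 -0.4" --pt "0 0 1.0 -117 -240 0 -0.4" --pt "0 0 1.1 -125 -257 0 -0.4" --pt "0 0 1.1 -128 -264 0 -0.4"

```text
time: 20.45
ee_pos: [0.5502, -0.0183, 0.2317]
eef_rot: [0.652, 0.759, -0.001, -0.001]
ft_force: [0.3, 0.8, -0.5]
width: 0.0441
grip_force: 20.0
```

>>> jog_arm --pt "0 0 0 0 0 10 -0.4" --pt "0 0 0 0 0 20 -0.4" --pt "0 0 0 0 0 30 -0.4" --pt "0 0 0 0 0 30 -0.4" --pt "0 0 0 0 0 30 -0.4"

```text
time: 20.95
ee_pos: [0.5509, -0.0153, 0.2031]
eef_rot: [0.649, 0.76, -0.0, -0.0]
ft_force: [0.3, 0.2, -1.1]
width: 0.0444
grip_force: 20.0
```

```bash
python3 - <<'E'
from look import *
s=status.read_state();e=s["ee_pos"];print(e,s["eef_rot"],s["width"],s["time"],go(.5515,-.0155,.17))
for n in("wrist","scene"):
    c=snap(n);P=cloud(c);h=cv2.cvtColor(c["image"],cv2.COLOR_RGB2HSV)
    q=P[(h[...,1]<70)&(h[...,2]>90)&(np.hypot(P[...,0]-e[0],P[...,1]-e[1])<.03)&(abs(P[...,2]-e[2]-.0105)<.006)]
    print(n,len(q))
    if len(q)>10:
        f=least_squares(lambda x:np.hypot(q[:,0]-x[0],q[:,1]-x[1])-.0225,e[:2],loss="soft_l1",f_scale=.001);print(f.x,abs(f.fun).mean())
    print(stem(c,h,P,.118,.13))
    if n=="scene": save(c,"s6.png",(190,100,300,180),5)
E
```

```text
[ 0.5509 -0.0153  0.2031] [ 0.6494  0.7605 -0.0002 -0.0003] 0.04437491662484503 20.95 [-0.3  0.6 33.1]
wrist 1952
[ 0.5517 -0.0174] 0.003739774055532672
(array([ 0.5519, -0.0168]), np.float64(0.00011186956659771968), 97)
scene 44
[ 0.5513 -0.02  ] 0.002923368965293355
(array([ 0.5485, -0.0171]), np.float64(0.0007291321049615829), 23)
```

View pics/s6.png

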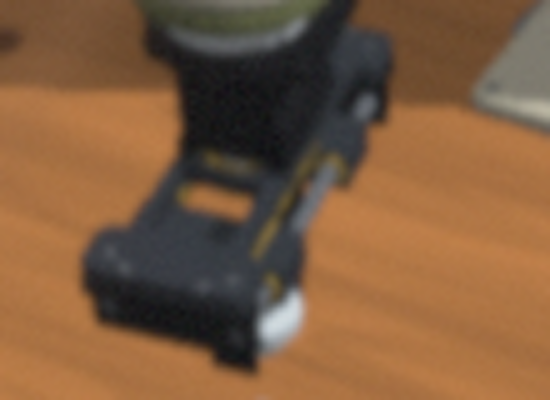

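The crop shows the cup level between the fingers at (280,315), directly above the tip, whose top shows at (262,396).

>>> jog_arm --pt "0 0 0 0 0.5 10 -0.4" --pt "0 0 0 0 0.5 20 -0.4" --pt "0 0 0 0 0.5 30 -0.4" --pt "0 0 0 0 0.5 40 -0.4" --pt "0 0 0 0 0.5 48 -0.4" --pt "0 0 0 0 0.5 54 -0.4" --pt "0 0 0 0 0.5 60 -0.4" --pt "0 0 0 0 0.5 60 -0.4"

```text
time: 21.85
ee_pos: [0.5513, -0.0159, 0.1428]
eef_rot: [0.65, 0.76, -0.0, -0.0]
ft_force: [0.0, -0.2, -1.5]
width: 0.0444
grip_force: 20.0
```

>>> jog_arm --pt "0 0 0 0 0 4 -0.4" --pt "0 0 0 0 0 8 -0.4" --pt "0 0 0 0 0 12 -0.4" --pt "0 0 0 0 0 16 -0.4" --pt "0 0 0 0 0 20 -0.4" --pt "0 0 0 0 0 20 -0.4"

```text
time: 22.45
ee_pos: [0.5512, -0.0159, 0.1229]
eef_rot: [0.65, 0.76, -0.0, -0.0]
ft_force: [0.4, -0.5, -1.0]
width: 0.0444
grip_force: 20.0
```

>>> jog_arm --pt "0 0 0 0 0 2 -0.4" --pt "0 0 0 0 0 3.5 -0.4" --pt "0 0 0 0 0 4.5 -0.4" --pt "0 0 0 0 0 4.5 -0.4"

```text
time: 22.85
ee_pos: [0.5516, -0.0159, 0.119]
eef_rot: [0.65, 0.76, 0.0, -0.0]
ft_force: [0.1, -0.0, -1.0]
width: 0.0443
grip_force: 20.0
```

>>> jog_arm --pt "0 0 0 0 0 1 -0.4" --pt "0 0 0 0 0 1 -0.4"

```text
time: 23.05
ee_pos: [0.5519, -0.0159, 0.1188]
eef_rot: [0.65, 0.76, 0.0, 0.0]
ft_force: [-1.8, 0.0, 6.8]
width: 0.0447
grip_force: 20.0
```

>>> jog_arm --pt "0 0 0 0 0 0 -0.1" --pt "0 0 0 0 0 0 0.2" --pt "0 0 0 0 0 0 0.5" --pt "0 0 0 0 0 0 0.5" --pt "0 0 0 0 0 -15 0.5" --pt "0 0 0 0 0 -45 0.5" --pt "0 0 0 0 0 -85 0.5" --pt "0 0 0 0 0 -120 0.5" --pt "0 0 0 0 0 -130 0.5" --pt "0 0 0 0 0 -130 0.5"

```text
time: 24.05
ee_pos: [0.5525, -0.016, 0.2502]
eef_rot: [0.65, 0.76, 0.001, 0.001]
ft_force: [-0.5, -0.1, -1.8]
width: 0.0654
grip_force: 0.0
```

>>> jog_arm --pt "0 0 -0.12 14 13 0 0.3" --pt "0 0 -0.24 28 26 0 0.1" --pt "0 0 -0.36 42 39 0 0" --pt "0 0 -0.48 56 52 0 0" --pt "0 0 -0.6 70 65 0 0" --pt "0 0 -0.72 84 78 0 0" --pt "0 0 -0.84 93 86 0 0" --pt "0 0 -0.95 93 86 0 0" --pt "0 0 -0.95 93 86 0 0" --pt "0 0 -0.95 93 86 0 0"

```text
time: 25.05
ee_pos: [0.6216, 0.0889, 0.247]
eef_rot: [0.232, 0.973, -0.0, -0.001]
ft_force: [-0.2, -0.0, -0.8]
width: 0.0435
grip_force: 0.0
```

```bash
python3 - <<'E'
from look import *
s=status.read_state();e=s["ee_pos"];print(e,s["eef_rot"],s["width"],s["time"],go(.6225,.0895,.175))
for n in("top","scene","wrist"):
    c=snap(n);P=cloud(c);h=cv2.cvtColor(c["image"],cv2.COLOR_RGB2HSV)
    r=np.hypot(P[...,0]-.551,P[...,1]+.0167)
    q=P[(h[...,1]<70)&(h[...,2]>80)&(r<.035)&(P[...,2]>.127)&(P[...,2]<.14)]
    if len(q)>10: print(n,"rim",len(q),(np.percentile(q,2,0)+np.percentile(q,98,0))/2,np.ptp(q,0),np.median(q[:,2]))
    print(n,"tube",tube(c,h,P,[.551,-.0167]))
    k=P[(h[...,2]<60)&(np.hypot(P[...,0]-.6225,P[...,1]-.0895)<.02)&(P[...,2]>.165)&(P[...,2]<.203)]
    if len(k)>5: print(" knob",np.median(k,0),len(k),np.ptp(k,0))
    if n=="scene": save(c,"s7.png",(180,100,300,200),5)
E
```

```text
[0.6216 0.0889 0.247 ] [ 0.2322  0.9727 -0.0004 -0.0007] 0.04345572192774166 25.05 [-0.6  1.  72. ]
top rim 168 [ 0.5498 -0.0178  0.1338] [0.0434 0.0405 0.0115] 0.1336956320690264
top tube None
scene rim 189 [ 0.5502 -0.0162  0.1331] [0.046  0.0445 0.0114] 0.13476217405452884
scene tube (array([ 0.5482, -0.0175,  0.0155,  0.0113]), np.float64(0.0008647207115129668), 110, array([0.0664, 0.1099]))
 knob [0.6278 0.0921 0.1872] 40 [0.0104 0.0079 0.0281]
wrist rim 2213 [ 0.5523 -0.0153  0.1333] [0.0442 0.0442 0.0128] 0.13521339207377564
wrist tube (array([ 0.552 , -0.0167, -0.0013,  0.006 ]), np.float64(0.0002681208539942369), 411, array([0.0703, 0.1068]))
 knob [0.6213 0.0914 0.198 ] 561 [0.0145 0.0145 0.0292]
```

View pics/s7.png

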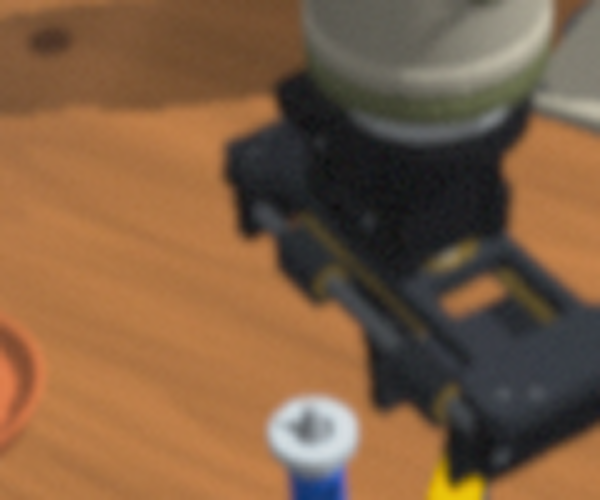

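The crop shows the cup rim up and level on the blue tube at (315,430). The rim top is at z = 0.135 and the tube spans 0.066 to 0.11, so both parts are seated. Now I'll grip the knob and swing the hasp back.

>>> jog_arm --pt "0 0 0 0 2 25 0" --pt "0 0 0 0 2 50 0" --pt "0 0 0 0 2 72 0" --pt "0 0 0 0 2 72 -0.3" --pt "0 0 0 0 2 72 -0.6" --pt "0 0 0 0 2 72 -1" --pt "0 0 0 0 2 72 -1" --pt "0 0 0 0 2 72 -1" --pt "0 0 0 0 2 72 -1" --squeeze 6

```text
time: 26.1
ee_pos: [0.6235, 0.0911, 0.1771]
eef_rot: [0.23, 0.973, 0.0, 0.001]
ft_force: [-0.9, 0.1, 6.2]
width: 0.0158
grip_force: 6.0
```

>>> jog_arm --pt "0 0 0 -7 -11 0 -1" --pt "0 0 0 -12 -22 0 -1" --pt "0 0 0 -16 -35 0 -1" --pt "0 0 0 -17 -47 0 -1" --pt "0 0 0 -17 -60 0 -1" --pt "0 0 0 -15 -72 0 -1" --pt "0 0 0 -11 -85 0 -1" --pt "0 0 0 -6 -96 0 -1" --pt "0 0 0 2 -106 0 -1" --pt "0 0 0 11 -115 0 -1" --pt "0 0 0 18 -120 0 -1" --pt "0 0 0 18 -120 0 -1"

```text
time: 27.3
ee_pos: [0.5514, -0.0099, 0.176]
eef_rot: [0.231, 0.973, -0.001, -0.0]
ft_force: [0.9, -6.5, 3.3]
width: 0.0145
grip_force: 5.2
```

>>> jog_arm --pt "0 0 0 1 -3 0 -1" --pt "0 0 0 2 -6 0 -1" --pt "0 0 0 3 -7 0 -1" --pt "0 0 0 3 -7 0 -1"

```text
time: 27.7
ee_pos: [0.5466, -0.0113, 0.1759]
eef_rot: [0.229, 0.973, 0.001, -0.001]
ft_force: [-0.0, 4.7, 3.0]
width: 0.0148
grip_force: 6.2
```

>>> jog_arm --pt "0 0 0 0 0 0 -0.5" --pt "0 0 0 0 0 0 -0.2" --pt "0 0 0 0 0 0 -0.2" --pt "0 0 0 0 0 -40 -0.2" --pt "0 0 0 0 0 -80 -0.2" --pt "0 0 0 -40 0 -80 -0.2" --pt "0 0 0 -80 0 -80 -0.2" --pt "0 0 0 -120 0 -80 -0.2" --pt "0 0 0 -120 0 -80 -0.2"

```text
time: 28.6
ee_pos: [0.6564, -0.0698, 0.253]
eef_rot: [0.232, 0.973, -0.002, -0.001]
ft_force: [-0.4, -0.1, -1.2]
width: 0.0348
grip_force: 0.0
```

```bash
cat > fin.py <<'E'
from look import *
s=status.read_state();e=s["ee_pos"];print(e,s["eef_rot"],s["time"])
def rect(n,c,P,h):
    y=(h[...,0]>22)&(h[...,0]<32)&(h[...,1]>150)&(h[...,2]>100)&(abs(P[...,2]-.164)<.008)&(np.hypot(P[...,0]-.551,P[...,1]-.03)<.1)
    q=P[y][:,:2].astype(np.float32)
    if len(q)<20: return
    b=cv2.minAreaRect(q);v,_,_,_=[x.ravel() for x in cv2.fitLine(q,cv2.DIST_L2,0,1e-4,1e-4)][:1]+[0,0,0];print(n,"strap",b,"angle",np.degrees(np.arctan2(v[1],v[0])),len(q))
import pickle
D=pickle.load(open("d.pkl","rb"))
for n in("top","scene"):
    for c,t in((D[n],"before"),(snap(n),"now")):
        P=cloud(c);h=cv2.cvtColor(c["image"],cv2.COLOR_RGB2HSV);rect(n+t,c,P,h)
    r=np.hypot(P[...,0]-.551,P[...,1]+.0167)
    q=P[(h[...,1]<70)&(h[...,2]>80)&(r<.035)&(P[...,2]>.127)&(P[...,2]<.14)]
    if len(q)>10: print(n,"rim",(np.percentile(q,2,0)+np.percentile(q,98,0))/2,np.ptp(q,0),np.median(q[:,2]))
    if n=="scene": print(tube(c,h,P,[.551,-.0167]));save(c,"s8.png",(190,110,310,210),5)
E
python3 fin.py
```

```text
[ 0.6564 -0.0698  0.253 ] [ 0.2316  0.9728 -0.002  -0.0013] 28.6Traceback (most recent call last):
  File "fin.py", line 12, in <module>
    P=cloud(c);h=cv2.cvtColor(c["image"],cv2.COLOR_RGB2HSV);rect(n+t,c,P,h)
                                                            ~~~~^^^^^^^^^^^
  File "fin.py", line 7, in rect
    b=cv2.minAreaRect(q);v,_,_,_=[x.ravel() for x in cv2.fitLine(q,cv2.DIST_L2,0,1e-4,1e-4)][:1]+[0,0,0];print(n,"strap",b,"angle",np.degrees(np.arctan2(v[1],v[0])),len(q))
                                                                                                                                                         ~^^^
IndexError: index 1 is out of bounds for axis 0 with size 1
```

```bash
sed -i 's/v,_,_,_=.*\[0,0,0\];/v=cv2.fitLine(q,cv2.DIST_L2,0,1e-4,1e-4).ravel();/; s/;save(.*//' fin.py; cat >> fin.py <<'E'
    k=P[(h[...,2]<60)&(np.hypot(P[...,0]-.56,P[...,1]+.015)<.03)&(P[...,2]>.17)&(P[...,2]<.203)]
    if len(k): print(n,"knob",np.median(k,0),np.ptp(k,0))
E
python3 fin.py
```

```text
[ 0.6551 -0.0686  0.2538] [ 0.2315  0.9728 -0.0014 -0.0013] 28.65
topbefore strap ((0.545693576335907, 0.026846833527088165), (0.023299332708120346, 0.10317256301641464), 7.5668792724609375) angle -84.00525 256
topnow strap ((0.5461918115615845, 0.036041270941495895), (0.023060942068696022, 0.08414160460233688), 10.004392623901367) angle -78.93519 219
scenebefore strap ((0.5467204451560974, 0.0267593152821064), (0.023490099236369133, 0.10436873137950897), 6.597193717956543) angle -82.441414 271
scenenow strap ((0.5478416681289673, 0.028188440948724747), (0.02347363717854023, 0.10389702767133713), 8.869990348815918) angle -80.77913 258
scene rim [ 0.5583 -0.0153  0.1325] [0.0285 0.0437 0.0115] 0.13450949006361362
(array([ 0.5482, -0.0172,  0.0054,  0.0085]), np.float64(0.0007809226844491895), 113, array([0.0672, 0.1096]))
scene knob [ 0.56   -0.0129  0.189 ] [0.0098 0.0085 0.029 ]
```

The strap stands about 0.03 to 0.09 rad short of shut, so I'll nudge the knob home with closed fingers.

>>> jog_arm --pt "0 0 0 0 0 20 -1" --pt "0 0 0 0 0 45 -1" --pt "0 0 0 0 0 70 -1" --pt "0 0 0 20 0 77 -1" --pt "0 0 0 50 0 77 -1" --pt "0 0 0 75 0 77 -1" --pt "0 0 0 85 0 77 -1" --pt "0 0 0 91 0 77 -1" --pt "0 0 0 95 0 77 -1" --pt "0 0 0 97 0 77 -1" --pt "0 0 0 97 0 77 -1"

```text
time: 29.85
ee_pos: [0.5683, -0.0241, 0.1792]
eef_rot: [0.231, 0.973, -0.0, 0.0]
ft_force: [0.5, -3.5, 1.9]
width: 0.0007
grip_force: 1.3
```

>>> jog_arm --pt "0 0 0 1 0 0 -1" --pt "0 0 0 2 0 0 -1" --pt "0 0 0 3 0 0 -1" --pt "0 0 0 3 0 0 -1"

```text
time: 30.25
ee_pos: [0.5672, -0.0241, 0.1794]
eef_rot: [0.231, 0.973, -0.001, 0.002]
ft_force: [8.6, -7.0, -2.7]
width: 0.0002
grip_force: 6.5
```

>>> jog_arm --pt "0 0 0 -10 0 0 -1" --pt "0 0 0 -40 0 0 -1" --pt "0 0 0 -70 0 -20 -1" --pt "0 0 0 -110 -20 -50 -1" --pt "0 0 0 -110 -60 -80 -1" --pt "0 0 0 -110 -100 -80 -1" --pt "0 0 0 -110 -140 -80 -1" --pt "0 0 0 -110 -140 -80 -1" --pt "0 0 0 -110 -140 -80 -1"

```text
time: 31.15
ee_pos: [0.6006, -0.1968, 0.2587]
eef_rot: [0.231, 0.973, 0.0, -0.0]
ft_force: [0.3, 0.6, -0.0]
width: 0.0003
grip_force: 0.0
```

```bash
python3 fin.py
```

```text
[ 0.6006 -0.1968  0.2587] [ 0.231   0.9729  0.0005 -0.0004] 31.15
topbefore strap ((0.545693576335907, 0.026846833527088165), (0.023299332708120346, 0.10317256301641464), 7.5668792724609375) angle -84.00525 256
topnow strap ((0.5451404452323914, 0.026425261050462723), (0.02307591401040554, 0.10269094258546829), 5.978790760040283) angle -84.82213 249
top rim [ 0.5475 -0.0186  0.1332] [0.0416 0.0407 0.0081] 0.13381776476429486
top knob [ 0.5467 -0.016   0.1962] [0.0134 0.0086 0.0197]
scenebefore strap ((0.5467204451560974, 0.0267593152821064), (0.023490099236369133, 0.10436873137950897), 6.597193717956543) angle -82.441414 271
scenenow strap ((0.5460052490234375, 0.027291089296340942), (0.024387449026107788, 0.10374859720468521), 6.391762733459473) angle -84.56426 256
scene rim [ 0.5551 -0.0152  0.1337] [0.0332 0.0411 0.0127] 0.13428156697661703
(array([ 0.5482, -0.0171,  0.0222, -0.0117]), np.float64(0.0008260950209546669), 112, array([0.0657, 0.1095]))
scene knob [ 0.5548 -0.0136  0.1883] [0.0104 0.0095 0.028 ]
```

The hasp is back at its closed angle, and the rim top (z about 0.134) and tube are unchanged. The arm is clear of everything.

```bash
python3 -c "
from bench import order;print(order.close_job())"
```

```text
the job is handed in; nothing more can be done
None
```

I handed in the job at about 31 s: the long spacer is seated on the shoulder, the stop cup sits rim up on top of it, and the hasp is back against its stop over the point; the hand-in returned no verdict.

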